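Hang the spanner back between its neighbours

ROBOT

A 6-joint arm with a two-finger parallel gripper is mounted at the origin on the work surface. World frame = base frame: x ahead of the robot, y to its left, z up, the work surface at z = 0. Lengths are in m, angles in degrees, forces in N, time in s.
With the tool pointing down it reaches from about 0.25 to 0.725 m from the base axis. Payload 9.7 kg.
Tool frame: the origin (TCP) lies midway between the tips of the shut fingers; the grasp point (between the pads) lies 19 mm behind it (bot.pinch_z is the distance from the TCP to the grasp point, in m); z points along the fingers, y is the line along which they close (so a half turn about z gives the same grasp; the last joint's range is limited). The gripper opens to 85 mm and grips with 20 to 120 N. Pads are 22 mm wide; open, the fingers measure 114 mm over their backs; the gripper's body (76 mm by 85 mm) begins 54 mm behind the grasp point. The pads swing forward as they close: fully open they stand 13 mm farther back than shut.
Start: joints at [-65.89, 4.979, 10.078, 95.1, 0, 90], TCP at [0.225, -0.502, 0.231] pointing down, gripper open.
Joint ranges: [-179.16, 179.16], [-48.56, 103.87], [-65.8, 70.77], [-126.05, 130.52], [-82.76, 87.17], [-180, 180]. Speed limits (degrees/s): [127.2, 127.2, 147.25, 180, 180, 180].

INTERFACE

Orientations are given as [roll, pitch, yaw] about the fixed x, y, z axes, in that order (R = Rz(yaw) Ry(pitch) Rx(roll)).
In Python, from workcell import sensors, camera, ticket, bot gives the robot as it stands.
- The arm moves only by the shell command python3 -m handwheel 'ROWS' [FORCE]. ROWS is a JSON object of lists of equal length, an entry for each row: "gripper": the opening, from -1 (shut) to 1 (fully open); "slide": the shift along the tool's x, y, z in mm, a list of three; "yaw": the turn about the tool's z in rad. A call has 1 to 8 rows; each row shifts and turns the commanded pose from where the row before left it, along the tool's axes as they then stand; what a row does not reach is not made up. A row lasts 1/12 s, in which the tool goes at most 41.7 mm and 7.16 degrees, less where a joint would pass 70% of its speed; a pose out of reach is approached as far as the arm can. A call is refused whole if a number of a shift passes 41.7 or a number of a turn 0.125, either way. A call with a gripper value outside its range is refused whole. The fingers move at their own pace and stop on an object; FORCE is the grip in N (left out, the last holds). Time passes only in rows, so rows that do not move let the fingers close. It gives the time, the measured TCP pose, the force, the opening and the grip force at its end, in the units of the state.
- sensors.get_obs(): the state, without advancing time (a new reading comes with each control period).
- camera(name): name is "side" or "top"; returns a dict with "img" (400x640x3 uint8, red, green, blue), "fx", "fy", "cx", "cy" (pixels), "dist" ([k1, k2, p1, p2, k3] as OpenCV has them; the pictures are not rectified), "R" (3x3) and "t" (3): a world point X has camera coordinates R X + t. Camera axes: x right, y down, z forward; pixel columns grow to the right and rows downward; lengths in m; the calibration is good to about 2 mm. A picture is of the moment at which its call begins. There is no depth.
- ticket.job_done(): hands the job in; it is judged then, once.
The state is a dict: "time": time; "q": joint angles; "qd": joint speeds; "joint_efforts": joint torques, N m; "ee_pos": TCP position; "tcp_rot": TCP orientation; "wrist_force": force on the tool from outside, world axes, zero at the start; "torque": the same for the moment, N m; "opening": finger opening in m; "grasp_force": force on a finger pad.
Only numpy, scipy, OpenCV 4.12 (cv2) and the standard library are available. Lean on these libraries where they do the work, as an engineer would, in place of code of your own. Each camera call takes 0.05 s, during which the arm holds its last target. There are 200 camera calls.

TASK

Pull the open-jaw spanner straight up out of the holder block and hang it by its slot on the free hook of the rack, slid back until it rests against the collar at the hook's root, then let go of it. The hook may sit a little to either side of its clamp's middle, so feel for it gently, never force the spanner against it, and do not knock the tools hanging beside it or disturb the other tool in the block.

Things in the scene. Friction and masses are not known exactly. Their poses are not given: they have to be found in the camera images.
- spanner: Tool to hang: flat open-jaw spanner, bare steel 6 mm thick, 194 mm long, 0.12 to 0.22 kg, jaw down in either holder slot. From the bottom: jaw 36 wide with two prongs, shank 20 wide, eye 26 wide, black grip (22 wide, 10 thick, 146 to 194 mm above the origin). Origin: centre of the lower end; z up to the grip, x = normal of the flat tool, y its width. Either flat may face the rack.
- eye (a point): Centre of the spanner's upright hanging slot, 122 mm above its origin, axes as the spanner's. The slot is 12 wide (y), 24 high (z), open through along x. When hung, the slot's upper edge, 12 mm above this point, rests on top of the hook arm.
- grip (a point): Point in the spanner's black grip, 172 mm above its origin, 22 mm below its top. Pinch here from above, across the 10 mm thickness (along the spanner's x): the fingertips then end above the slot and clear of hook and rail.
- holder: Fixed black block 50 x 140 x 56 mm (x, y, z) with two slots 40 (y) x 9 mm (x), centred 33 mm either side of its middle along y, floor 6 mm above the bench. Tools stand 50 mm deep in them and pull straight up. Origin: centre of its underside.
- blank: The other tool standing in the holder: a flat scraper of the same length and grip, 34 mm wide blade, no slot in it. It stays where it is. Origin: centre of its lower end.
- rack: Fixed open hook rack: rail 16 x 270 x 16 mm, its centre 200 mm above the bench, on two posts (223 mm high, at y = +-143 mm) with feet 130 mm deep. The hooks are on its -x side, towards the robot: four at 54 mm spacing (y = 81, 27, -27, -81 mm); one of the middle two is free. Origin: on the bench under the rail's middle.
- clamp: Steel plate (40 wide, 22 high) of the free hook, on the rail's front. Origin: on the rail's face, at the height of the hook arm's axis, 200 mm above the bench; x away from the robot (the hook points along -x), y along the rail, z up. The hook is screwed tight ANYWHERE FROM -10 TO +10 mm ALONG y FROM THIS ORIGIN; this offset is not measured: find it by feel or sight.
- seat (a point): Where the slot centre of a hung tool is when home, if the hook were in the clamp's middle (true y within 10 mm of it): in the clamp's frame x = -19, z = -8.5 mm. Hook: level round arm 7 mm thick; root collar 16 mm in diameter, front face at x = -16; level to x = -58, then bent up to the tip, which ends at x = -67 mm, its top 11.5 mm above the arm's axis.
- ring_spanner: Neighbour on the outermost hook at the rack's +y end: a ring spanner, ring about 34 mm across at the bottom. Grip and slotted eye as on the spanner (eye 26 mm wide, grip top 194 mm above the origin). Must not be knocked. Origin: centre of its lower end; z up, x = normal of the flat tool.
- scraper: Neighbour on the other middle hook: a scraper with a 34 mm wide blade at the bottom. Grip and slotted eye as on the spanner (eye 26 mm wide, grip top 194 mm above the origin). Must not be knocked. Origin: centre of its lower end; z up, x = normal of the flat tool.
- fork_key: Neighbour on the outermost hook at the rack's -y end: a narrow two-pronged pin key. Grip and slotted eye as on the spanner (eye 26 mm wide, grip top 194 mm above the origin). Must not be knocked. Origin: centre of its lower end; z up, x = normal of the flat tool.
There are look-alikes about, which are no part of the job. Leave any purple or turquoise look-alike of the spanner alone.

How it is judged:
By the outcome, as a careful person would: the job done as asked, in the order asked, and still so for the second after the job is handed in, with the robot touching nothing.
It also fails if it takes over 72 s, if anything falls off the work surface, if the arm or the gripper's body presses on something with over 40 N, if the wrist force passes 120 N, or if a joint passes its speed limit or range.

## Working session

There is one attempt and no reset: what is moved stays moved. The work goes in short steps, Python scripts to look and compute and a shell command to move; the robot and the scene stay as the last step left them, time stands still between calls to the robot, and variables do not carry over. Pictures are saved under pics/ and viewed, at most 10 in all, crops included, and the job is handed in when it is done.

```bash
mkdir -p pics; ls; python3 - <<'E'
from workcell import sensors, camera, ticket, bot
import cv2,numpy as np
np.set_printoptions(precision=4,suppress=True)
for n in ("side","top"):
    c=camera(n); cv2.imwrite(f"pics/{n}0.png",c["img"][:,:,::-1])
    print(n,c["fx"],c["cx"],c["cy"],c["dist"],(-np.array(c["R"]).T@c["t"]),np.array(c["R"]).tolist())
o=sensors.get_obs();print(o["time"],o["ee_pos"],o["tcp_rot"],o["opening"],bot.pinch_z)
E
```

```text
pics
side 494.8819139280653 320.5961640453746 194.6085814768323 [-0.0177  0.      0.      0.      0.    ] [-0.0261  0.4958  0.8881] [[-0.7041639948485344, -0.7100293390866161, -0.0033772762954380944], [-0.48578187165491676, 0.4852271039607622, -0.727028631316056], [0.517850404586497, -0.5103067657968827, -0.6865988372051954]]
top 512.414646240895 324.5868932200642 192.8016290190208 [-0.1599  0.      0.      0.      0.    ] [ 0.2927 -0.053   1.1211] [[0.052271364569849446, -0.9986313096423921, -0.0017921629183205692], [-0.9745816495507771, -0.050620877688242256, -0.21823871127954733], [0.21784928919987656, 0.013154244333747954, -0.9758937713968237]]
0.1 [ 0.2246 -0.5018  0.2307] [-179.9315    0.0017   24.1113] 0.08563467052082394 0.0187
```

View pics/side0.png

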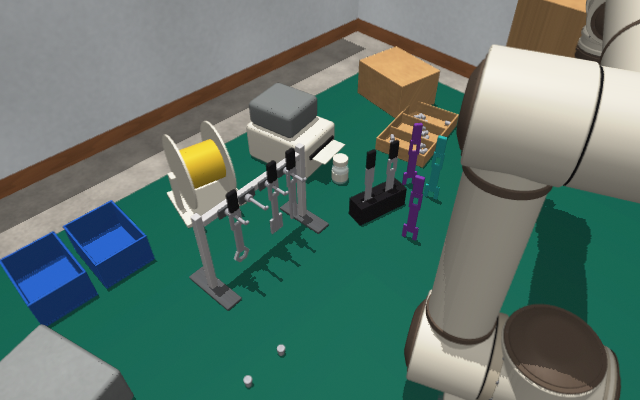

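View pics/top0.png

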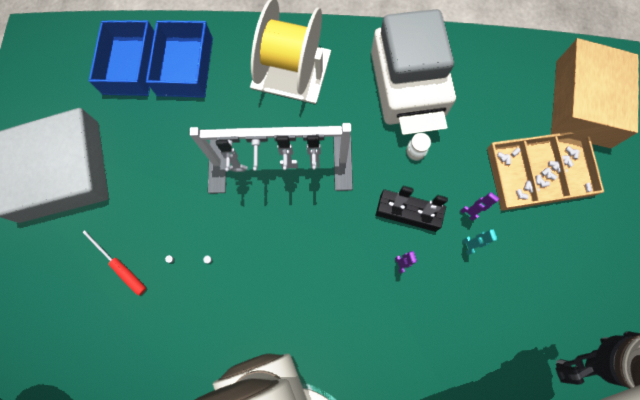

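The side view shows the rack at (195–305, 150–300) and the black holder at (377,203), with tools at (370,170) and (392,160). In the top view the hooks read ring (225,155), free (256,155), scraper (287,152), key (314,152), and the holder is at (412,210).

Candidates for the spanner, side-view pixels: holder tools (370,170) and (392,160), purple (415,150) and (413,215), turquoise (438,165). The purple and turquoise ones are out, so it is one of the two holder tools. One close crop should decide which.

```bash
python3 - <<'E'
import cv2,numpy as np
s=cv2.imread("pics/side0.png");t=cv2.imread("pics/top0.png")
f=lambda im,x,y,w,h:cv2.resize(im[y:y+h,x:x+w],(400,300),interpolation=cv2.INTER_CUBIC)
cv2.imwrite("pics/c1.png",np.vstack([np.hstack([f(s,340,135,100,75),f(s,190,140,120,90)]),np.hstack([f(t,370,180,80,60),f(t,190,115,160,120)])]))
E
```

```text
(no output)
```

View pics/c1.png

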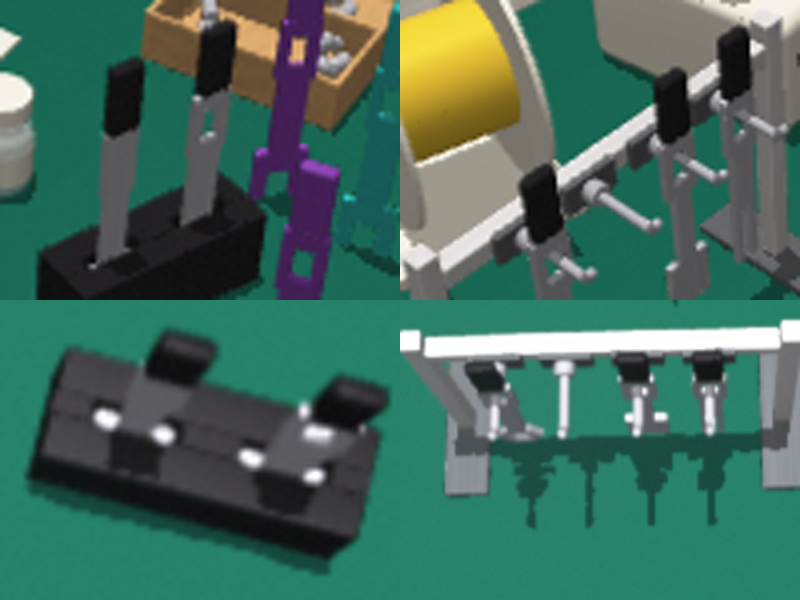

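The spanner is the holder tool at side (392,160): it shows a slot, while the other at (370,170) has none. The free hook runs from side (248,197) to (266,207), and in the top view from (256,142) to (255,168).

```bash
cat > h.py <<'E'
import cv2,numpy as np
from workcell import sensors,camera
np.set_printoptions(precision=4,suppress=True)
def ray(c,p):
    K=np.array([[c["fx"],0,c["cx"]],[0,c["fy"],c["cy"]],[0,0,1]])
    u=cv2.undistortPoints(np.array([[p]],float),K,np.array(c["dist"],float))[0,0]
    R=np.array(c["R"]);return -R.T@np.array(c["t"]),R.T@np.array([*u,1])
def plane(c,p,z):
    o,d=ray(c,p);return o+d*(z-o[2])/d[2]
def tri(c1,p1,c2,p2):
    (a,d),(b,e)=ray(c1,p1),ray(c2,p2)
    s=np.linalg.lstsq(np.c_[d,-e],b-a,rcond=None)[0]
    x,y=a+d*s[0],b+e*s[1];return (x+y)/2,np.linalg.norm(x-y)*1000
def proj(c,X):
    K=np.array([[c["fx"],0,c["cx"]],[0,c["fy"],c["cy"]],[0,0,1]])
    return cv2.projectPoints(np.array([X],float),cv2.Rodrigues(np.array(c["R"]))[0],np.array(c["t"],float),K,np.array(c["dist"],float))[0][0,0]
def fit(P):
    vx,vy,x,y=cv2.fitLine(np.array(P,np.float32),cv2.DIST_HUBER,0,.01,.01).ravel();return np.array([x,y]),np.array([vx,vy])
E
python3 - <<'E'
from h import *
s,t=camera("side"),camera("top")
yaw=lambda a,b:np.degrees(np.arctan2(*(b-a)[1::-1]))
# holder front lower edge (top view)
m=t["img"][:,:,1].astype(int)
P=[(x,180+np.max(np.nonzero(m[180:240,x]<50)[0])+.5) for x in range(381,437)]
p,v=fit(P);print("holder edge",p,v,"yaw",yaw(plane(t,p+20*v,0.03),plane(t,p-20*v,0.03)))
k=lambda x,y:(370+x/5,180+(y-300)/5)
A,B=plane(t,k(250,457),.056),plane(t,k(315,477),.056);print("spanner shoulders",A,B,(A+B)/2,yaw(B,A))
A,B=plane(t,k(105,418),.056),plane(t,k(162,435),.056);print("blank shoulders",A,B,(A+B)/2,yaw(B,A))
print("slot bottom top-view",plane(t,k(320,432),.116))
# grip blobs
for n,c,(x,y,w,h),ztop in(("side",s,(386,138,16,25),0),("top",t,(430,188,20,20),0)):
    d=(c["img"][y:y+h,x:x+w].max(2)<50).astype(np.uint8);q=np.argwhere(d);print(n,"grip box",q.min(0)+[y,x],q.max(0)+[y,x],"cent",q.mean(0)[::-1]+[x,y])
# hook arm in top view
im=t["img"].astype(int);C=[]
for y in range(148,167):
    w=np.clip(im[y,248:264].min(1)-75,0,None);C.append(((w*np.arange(248,264)).sum()/max(w.sum(),1),y))
print("hook cols",np.array(C)[::6].tolist())
p,v=fit(C);v*=np.sign(v[1])
a,b=plane(t,p+v*(148-p[1])/v[1],.2035),plane(t,p+v*(164-p[1])/v[1],.2035)
print("hook arm top",a,b,yaw(b,a))
# rail front lower edge/ top-bright region
P=[]
for x in range(205,345):
    r=np.nonzero(im[118:150,x].min(1)>200)[0]
    if len(r):P.append((x,118+r[0]-.5))
p,v=fit(P);print("rail back top edge",plane(t,p,.208),yaw(plane(t,p+50*v,.208),plane(t,p-50*v,.208)))
kk=lambda x,y:(190+(x-400)/3.3333,140+y/3.3333)
print("hook side z.2",plane(s,kk(597,190),.2),plane(s,kk(655,225),.2))
print("hook tip tri",tri(s,kk(656,222),t,(190+162/2.5,115+132/2.5)))
print("post tops",plane(t,(195,131),.223),plane(t,(346.5,129),.223))
E
```

```text
holder edge [407.3 224. ] [0.9653 0.2611] yaw 77.48588244300355
spanner shoulders [ 0.5006 -0.2432  0.056 ] [ 0.4933 -0.2712  0.056 ] [ 0.497  -0.2572  0.056 ] 75.47440037237727
blank shoulders [ 0.5143 -0.1808  0.056 ] [ 0.5082 -0.2053  0.056 ] [ 0.5113 -0.1931  0.056 ] 75.96211007931359
slot bottom top-view [ 0.5005 -0.2608  0.116 ]
side grip box [141 389] [158 398] cent [393.5208 149.4375]
top grip box [196 433] [205 446] cent [438.7654 201.2222]
hook cols [[255.2429906542056, 148.0], [255.19001919385798, 154.0], [255.13409961685824, 160.0], [254.79387186629526, 166.0]]
hook arm top [0.577  0.0941 0.2035] [0.5458 0.0917 0.2035] 4.375840940794477
rail back top edge [0.6181 0.0614 0.208 ] 94.47404487031393
hook side z.2 [0.5898 0.0913 0.2   ] [0.542  0.0859 0.2   ]
hook tip tri (array([0.5361, 0.0901, 0.21  ]), np.float64(1.6113106536000001))
post tops [0.599  0.2075 0.223 ] [ 0.6163 -0.0751  0.223 ]
```

```bash
python3 - <<'E'
from h import *
s,t=camera("side"),camera("top")
print("grip tri",tri(s,(393.7,149.6),t,(439.4,200.8)))
for y in(-.255,-.258,-.261):print(proj(s,(.498,y,.178)),proj(t,(.498,y,.178)))
H={}
for n,c in(("s",s),("t",t)):
    h=cv2.cvtColor(c["img"],cv2.COLOR_RGB2HSV)
    for nm,lo,hi in(("purple",135,160),("turq",82,95)):
        m=((h[...,0]>lo)&(h[...,0]<hi)&(h[...,1]>120)&(h[...,2]>60)).astype(np.uint8)
        k,_,st,ce=cv2.connectedComponentsWithStats(m)
        for i in range(1,k):
            if st[i,4]>25:print(n,nm,st[i],ce[i],plane(c,ce[i],.1))
E
python3 -m handwheel '{"gripper":[0,0,0,0,0,0,0,0],"slide":[[0,0,-10],[0,0,-10],[0,0,-10],[0,0,-10],[0,0,-10],[0,0,-10],[0,0,-10],[0,0,0]],"yaw":[-0.116,-0.116,-0.116,-0.116,-0.116,-0.116,-0.116,-0.116]}' 40
```

```text
grip tri (array([ 0.4986, -0.2587,  0.1774]), np.float64(1.2304194802460942))
[392.6642 150.1745] [437.6984 201.2591]
[393.4881 149.605 ] [439.2594 201.3377]
[394.3097 149.037 ] [440.8195 201.4163]
s purple [ 402  123   23  117 1085] [413.6682 181.9991] [ 0.4427 -0.2778  0.1   ]
s turq [ 316   74   53   50 1145] [340.138  100.0201] [ 0.8128 -0.4125  0.1   ]
s turq [434  83  29  28 375] [447.56    96.0613] [ 0.6042 -0.6516  0.1   ]
s turq [452 105   8   8  28] [455.9286 108.75  ] [ 0.5488 -0.6126  0.1   ]
s turq [335 110  59  38 648] [364.3781 127.1219] [ 0.6737 -0.3616  0.1   ]
s turq [226 133  37  48 587] [241.4753 155.6474] [ 0.8121 -0.0494  0.1   ]
s turq [   71   135   390   265 32534] [276.2894 286.5794] [0.4446 0.1538 0.1   ]
s turq [372 151  17  36 335] [380.0299 168.4896] [ 0.5315 -0.2591  0.1   ]
s turq [395 160  13  23 153] [400.7386 169.7451] [ 0.4926 -0.2913  0.1   ]
s turq [278 175  10  16  74] [282.3243 181.8108] [ 0.6644 -0.0567  0.1   ]
s turq [ 116  176   62   57 1320] [148.6674 204.5258] [0.822  0.2105 0.1   ]
s turq [253 187  15  16 113] [260.885  194.6549] [0.6662
[... 3414 characters left out ...]
 13  45] [197.2667 380.8   ] [0.133  0.1889 0.1   ]
t turq [532 381  12  10  37] [538.4324 386.2432] [ 0.1496 -0.4839  0.1   ]
t turq [168 382  14  18 100] [174.3  391.21] [0.1087 0.2333 0.1   ]
t turq [503 382  16  18 107] [511.1402 390.9813] [ 0.1405 -0.4269  0.1   ]
t turq [183 385   9  11  34] [187.1176 390.1471] [0.1131 0.2078 0.1   ]
t turq [516 384  38  16 177] [536.9492 392.5085] [ 0.1372 -0.4811  0.1   ]
t turq [  6 387  10  13  38] [ 10.4474 394.5   ] [0.057  0.5915 0.1   ]
t turq [518 392  11   8  28] [522.5357 396.3929] [ 0.1298 -0.4509  0.1   ]
time: 0.97
ee_pos: [0.2248, -0.5023, 0.3032]
tcp_rot: [179.9, 0.1, 77.6]
wrist_force: [-0.4, -0.6, 0.1]
opening: 0.0428
grasp_force: 0.0
```

```bash
python3 -m handwheel '{"gripper":[0,0,0,0,0,0,0,0],"slide":[[24.8,17.8,0],[24.8,17.8,0],[24.8,17.8,0],[24.8,17.8,0],[24.8,17.8,0],[24.8,17.8,0],[24.8,17.8,0],[24.8,17.8,0]],"yaw":[0,0,0,0,0,0,0,0]}' >/dev/null
python3 -m handwheel '{"gripper":[0,0,0,0,0,0,0,0],"slide":[[24.8,17.8,0],[24.8,17.8,0],[24.8,17.8,0],[24.8,17.8,0],[0,0,20],[0,0,20],[0,0,20],[0,0,0]],"yaw":[0,0,0,0,0,0,0,0]}'
python3 -m handwheel '{"gripper":[0,0],"slide":[[0,0,0],[0,0,0]],"yaw":[0,0]}'
python3 - <<'E'
from h import *
s,t=camera("side"),camera("top")
a=cv2.resize(s["img"][60:210,330:480],(400,400),interpolation=2);b=cv2.resize(t["img"][150:250,380:480],(400,400),interpolation=2)
cv2.imwrite("pics/c2.png",np.hstack([a,b])[:,:,::-1])
print(sensors.get_obs()["ee_pos"],sensors.get_obs()["tcp_rot"],proj(s,sensors.get_obs()["ee_pos"]),proj(t,sensors.get_obs()["ee_pos"]))
E
```

```text
time: 2.3
ee_pos: [0.4977, -0.258, 0.2373]
tcp_rot: [-179.7, -0.1, 77.3]
wrist_force: [-0.1, 0.4, -0.4]
opening: 0.0425
grasp_force: 0.0
time: 2.47
ee_pos: [0.4986, -0.2589, 0.2426]
tcp_rot: [179.9, 0.0, 77.3]
wrist_force: [-0.1, 0.6, 0.5]
opening: 0.0425
grasp_force: 0.0
[ 0.4989 -0.2591  0.2429] [179.879    0.0325  77.2653] [396.3328 126.1821] [447.7436 193.4778]
```

View pics/c2.png

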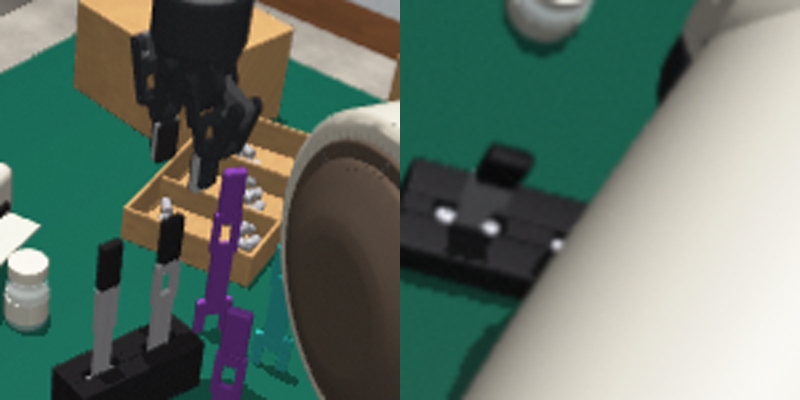

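The side crop shows the open fingers straddling the line above the spanner's grip: tips at about crop (162,155) and (200,185), grip top at (172,220). The arm hides it in the top view. I'll go down now.

```bash
python3 -m handwheel '{"gripper":[0,0,0,0,0,0,0,0],"slide":[[0,0,14],[0,0,14],[0,0,14],[0,0,12],[0,0,10],[0,0,10],[0,0,6],[0,0,3.5]],"yaw":[0,0,0,0,0,0,0,0]}' 
python3 -m handwheel '{"gripper":[0,0,-0.5,-0.7,-1,-1,-1,-1],"slide":[[0,0,0],[0,0,0],[0,0,0],[0,0,0],[0,0,0],[0,0,0],[0,0,0],[0,0,0]],"yaw":[0,0,0,0,0,0,0,0]}' 40
python3 -m handwheel '{"gripper":[-1,-1,-1,-1],"slide":[[0,0,0],[0,0,0],[0,0,0],[0,0,0]],"yaw":[0,0,0,0]}' 60
```

```text
time: 3.23
ee_pos: [0.4985, -0.2588, 0.1573]
tcp_rot: [-180.0, -0.0, 77.3]
wrist_force: [1.6, -0.2, 0.5]
opening: 0.0428
grasp_force: 0.0
time: 3.9
ee_pos: [0.4988, -0.2589, 0.1584]
tcp_rot: [179.9, 0.0, 77.3]
wrist_force: [1.2, -0.0, 4.7]
opening: 0.0093
grasp_force: 39.6
time: 4.23
ee_pos: [0.4988, -0.2589, 0.1584]
tcp_rot: [179.9, 0.0, 77.3]
wrist_force: [1.3, 0.7, 5.3]
opening: 0.0094
grasp_force: 59.9
```

```bash
python3 -m handwheel '{"gripper":[-1,-1,-1,-1,-1,-1,-1,-1],"slide":[[0,0,-4],[0,0,-8],[0,0,-12],[0,0,-12],[0,0,-14],[0,0,-14],[0,0,-14],[0,0,-10]],"yaw":[0,0,0,0,0,0,0,0]}' 
python3 -m handwheel '{"gripper":[-1,-1,-1,-1,-1],"slide":[[0,0,-10],[0,0,-10],[0,0,-2],[0,0,0],[0,0,0]],"yaw":[0,0,0,0,0]}'
python3 - <<'E'
from h import *
s=camera("side")
cv2.imwrite("pics/c3.png",cv2.resize(s["img"][60:240,300:480],(600,600),interpolation=2)[:,:,::-1])
E
```

```text
time: 4.9
ee_pos: [0.4986, -0.2588, 0.2479]
tcp_rot: [179.9, 0.0, 77.3]
wrist_force: [0.6, -1.1, -1.2]
opening: 0.0096
grasp_force: 58.9
time: 5.32
ee_pos: [0.4985, -0.2588, 0.2675]
tcp_rot: [-180.0, -0.0, 77.3]
wrist_force: [0.2, -0.3, -2.1]
opening: 0.0091
grasp_force: 58.9
```

View pics/c3.png

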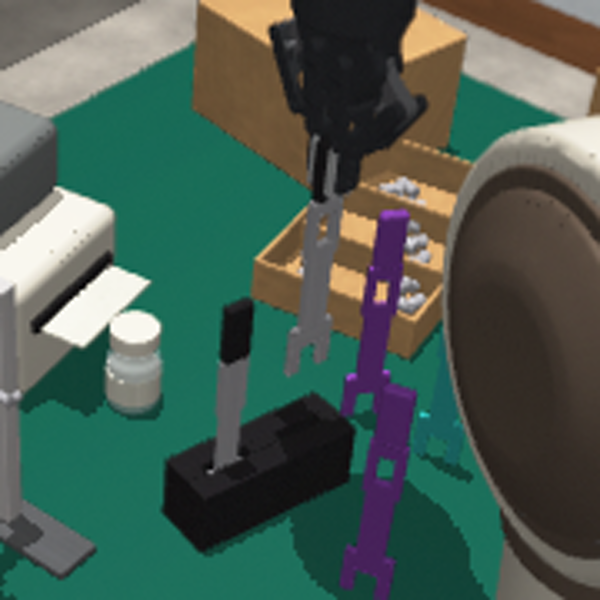

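The spanner is out and upright at crop (315,280), prongs down and slot at (323,222). The blank is undisturbed at (232,390). Next I'll lift clear, square up to the rack and carry it over.

```bash
python3 -m handwheel '{"gripper":[-1,-1,-1,-1,-1,-1,-1,-1],"slide":[[0,0,-8],[0,0,-16],[0,0,-16],[0,0,-16],[0,0,-16],[0,0,-16],[0,0,-14],[0,0,-8]],"yaw":[-0.037,-0.037,-0.037,-0.037,-0.037,-0.037,-0.037,-0.037]}' 
python3 -m handwheel '{"gripper":[-1,-1,-1,-1,-1,-1,-1,-1],"slide":[[10,0,0],[20,2,0],[30,3,0],[36,3.5,0],[36,3.5,0],[36,3.5,0],[36,3.5,0],[36,3.5,0]],"yaw":[0,0,0,0,0,0,0,0]}'
python3 -m handwheel '{"gripper":[-1,-1,-1,-1,-1,-1,-1,-1],"slide":[[36,3.5,0],[30,3,0],[24,2,0],[16,0.5,0],[0,0,0],[0,0,0],[0,0,0],[0,0,0]],"yaw":[0,0,0,0,0,0,0,0]}'
```

```text
time: 6.03
ee_pos: [0.4985, -0.2587, 0.3787]
tcp_rot: [180.0, 0.0, 94.3]
wrist_force: [-0.4, 0.2, -2.1]
opening: 0.0095
grasp_force: 58.9
time: 6.7
ee_pos: [0.5024, -0.0156, 0.3767]
tcp_rot: [-179.9, -0.0, 94.2]
wrist_force: [1.6, -0.8, -1.4]
opening: 0.0093
grasp_force: 58.9
time: 7.37
ee_pos: [0.5042, 0.0879, 0.3775]
tcp_rot: [-180.0, 0.0, 94.2]
wrist_force: [1.1, -0.2, -1.2]
opening: 0.0093
grasp_force: 58.9
```

```bash
python3 -m handwheel '{"gripper":[-1,-1,-1,-1,-1,-1,-1,-1],"slide":[[0,0,12],[0,0,24],[0,0,28],[0,0,28],[0,0,24],[0,0,16],[0,0,8],[0,0,3]],"yaw":[0,0,0,0,0,0,0,0]}' >/dev/null
python3 -m handwheel '{"gripper":[-1,-1,-1,-1],"slide":[[0,0,0],[0,0,0],[0,0,0],[0,0,0]],"yaw":[0,0,0,0]}'
python3 - <<'E'
from h import *
s,t=camera("side"),camera("top")
o=sensors.get_obs();e=np.array(o["ee_pos"])-[0,0,.0304]
print(o["ee_pos"],"eye",e,proj(s,e),proj(t,e))
a=cv2.resize(s["img"][120:240,190:310],(600,600),interpolation=2)
b=cv2.resize(t["img"][110:230,210:250+0],(200,600),interpolation=2);b=cv2.resize(t["img"][130:190,235:275],(200,300),interpolation=2)
b=np.vstack([b,np.zeros_like(b)])
cv2.imwrite("pics/c4.png",np.hstack([a,b])[:,:,::-1])
E
```

```text
time: 8.37
ee_pos: [0.5048, 0.0886, 0.2358]
tcp_rot: [179.9, -0.0, 94.2]
wrist_force: [-0.5, -0.0, -0.7]
opening: 0.0093
grasp_force: 58.9
[0.5047 0.0887 0.2354] eye [0.5047 0.0887 0.205 ] [277.7468 216.0689] [254.7563 185.3284]
```

View pics/c4.png

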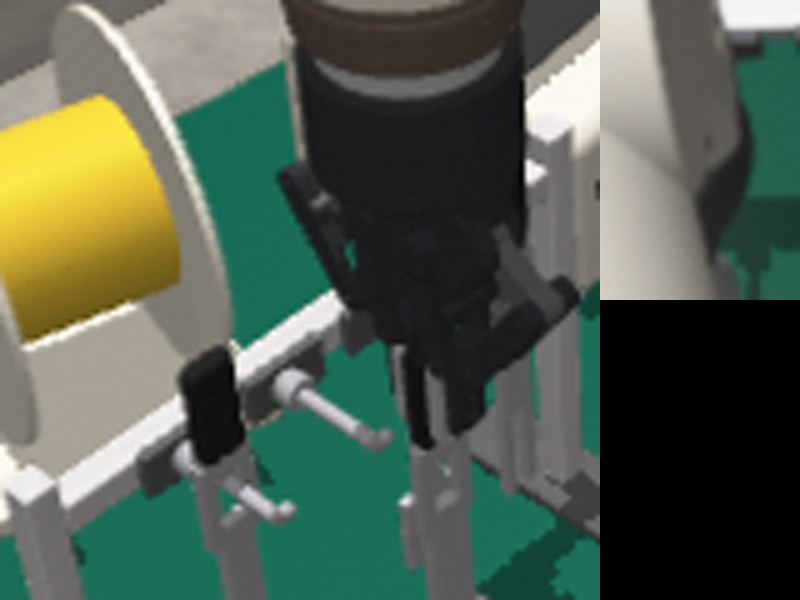

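The side crop shows the slot at crop (443,485), close to the predicted (439,480). The free hook runs from (295,390) to (375,437), pointing at it. I'll fit the arm's centreline to subpixel in both views, using a saturation matte.

```bash
python3 - <<'E'
from h import *
from scipy.ndimage import map_coordinates
s,t=camera("side"),camera("top")
s["img"]=cv2.imread("pics/side0.png")[:,:,::-1];t["img"]=cv2.imread("pics/top0.png")[:,:,::-1]
for n,c,a,b in(("side",s,(252.5,200),(262.5,206.2)),("top",t,(255.4,149),(255.0,161))):
    im=c["img"].astype(float);sat=(im.max(2)-im.min(2))/im.max(2)
    a,b=np.array(a),np.array(b);d=(b-a)/np.linalg.norm(b-a);pn=np.array([-d[1],d[0]])
    w=np.arange(-5,5.01,.25);C=[]
    for f in np.linspace(0,1,14):
        q=a+f*(b-a)+w[:,None]*pn
        v=map_coordinates(sat,[q[:,1],q[:,0]],order=1)
        m=np.clip(1-v/np.percentile(v,85),0,1);m[m<.15]=0
        C.append(a+f*(b-a)+pn*(m*w).sum()/m.sum())
        if f in(0,1):print(n,f,"width px",m.sum()*.25)
    p,v=fit(C)
    P,Q=plane(c,p+5*v,.2),plane(c,p-5*v,.2)
    sl=np.polyfit([P[0],Q[0]],[P[1],Q[1]],1);print(n,"slope deg",np.degrees(np.arctan(sl[0])),"y at x=.58,.545,.505",np.polyval(sl,[.58,.545,.505]))
E
```

```text
side 0.0 width px 3.7346046642658255
side 1.0 width px 3.7440711615291553
side slope deg 3.9850653386125465 y at x=.58,.545,.505 [0.0922 0.0897 0.087 ]
top 0.0 width px 4.162108371358531
top 1.0 width px 4.126765169290895
top slope deg 4.456943345284589 y at x=.58,.545,.505 [0.0948 0.092  0.0889]
```

```bash
python3 -m handwheel '{"gripper":[-1,-1,-1,-1,-1,-1,-1,-1],"slide":[[-0.5,4,0.5],[0,6,0],[0,6,0],[0,4,0],[0,1,0],[0,0,0],[0,0,0],[0,0,0]],"yaw":[0,0,0,0,0,0,0,0]}'
python3 -m handwheel '{"gripper":[-1,-1,-1,-1],"slide":[[0,2,0],[0,1.5,0],[0,1.5,0],[0,0,0]],"yaw":[0,0,0,0]}'
python3 -m handwheel '{"gripper":[-1,-1,-1,-1],"slide":[[0,1.5,0],[0,1.5,0],[0,0,0],[0,0,0]],"yaw":[0,0,0,0]}'
```

```text
time: 9.23
ee_pos: [0.5253, 0.0897, 0.2343]
tcp_rot: [-180.0, -0.0, 94.2]
wrist_force: [-0.2, 0.2, -1.9]
opening: 0.0095
grasp_force: 58.9
time: 9.57
ee_pos: [0.5306, 0.0901, 0.2342]
tcp_rot: [180.0, -0.0, 94.2]
wrist_force: [0.4, 0.4, -2.5]
opening: 0.0093
grasp_force: 58.9
time: 9.9
ee_pos: [0.5334, 0.0903, 0.2342]
tcp_rot: [-180.0, -0.0, 94.2]
wrist_force: [-0.2, 0.1, -1.5]
opening: 0.0095
grasp_force: 58.9
```

```bash
python3 -m handwheel '{"gripper":[-1,-1,-1,-1],"slide":[[0,1.5,0],[0,1.5,0],[0,0,0],[0,0,0]],"yaw":[0,0,0,0]}'
python3 -m handwheel '{"gripper":[-1,-1,-1,-1],"slide":[[0,1.5,0],[0,1.5,0],[0,0,0],[0,0,0]],"yaw":[0,0,0,0]}'
python3 -m handwheel '{"gripper":[-1,-1,-1,-1],"slide":[[0,1.5,0],[0,1.5,0],[0,0,0],[0,0,0]],"yaw":[0,0,0,0]}'
python3 -m handwheel '{"gripper":[-1,-1,-1,-1],"slide":[[0,1.5,0],[0,1.5,0],[0,0,0],[0,0,0]],"yaw":[0,0,0,0]}'
python3 - <<'E'
from h import *
s=camera("side")
cv2.imwrite("pics/c5.png",cv2.resize(s["img"][160:250,220:320],(800,600) if 0 else (660,594),interpolation=2)[:,:,::-1])
E
```

```text
time: 10.23
ee_pos: [0.5364, 0.0905, 0.2343]
tcp_rot: [-180.0, -0.0, 94.2]
wrist_force: [-1.2, 0.2, -1.9]
opening: 0.0095
grasp_force: 58.9
time: 10.57
ee_pos: [0.5394, 0.0907, 0.2342]
tcp_rot: [-180.0, 0.0, 94.2]
wrist_force: [0.5, -0.4, -2.2]
opening: 0.0095
grasp_force: 58.9
time: 10.9
ee_pos: [0.5424, 0.0909, 0.2342]
tcp_rot: [-180.0, 0.0, 94.2]
wrist_force: [0.0, -0.1, -2.6]
opening: 0.0095
grasp_force: 58.9
time: 11.23
ee_pos: [0.5454, 0.0912, 0.2342]
tcp_rot: [-180.0, 0.0, 94.2]
wrist_force: [0.7, -0.9, -2.1]
opening: 0.0093
grasp_force: 58.9
```

View pics/c5.png

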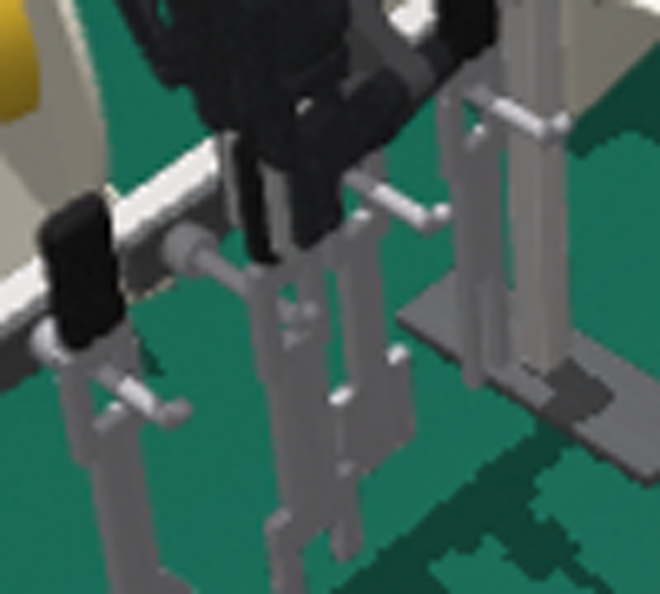

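The hook's tip shows through the slot at crop (300,320), and there is no contact force. I'll slide on towards the collar.

```bash
python3 -m handwheel '{"gripper":[-1,-1,-1,-1,-1,-1,-1,-1],"slide":[[0,2,0],[0,3,0],[0,3,0],[0,3,0],[0,2,0],[0,1,0],[0,0,0],[0,0,0]],"yaw":[0,0,0,0,0,0,0,0]}'
python3 -m handwheel '{"gripper":[-1,-1,-1,-1,-1,-1,-1,-1],"slide":[[0,2,0],[0,3,0],[0,3,0],[0,2,0],[0,1,0],[0,1,0],[0,0,0],[0,0,0]],"yaw":[0,0,0,0,0,0,0,0]}'
python3 -m handwheel '{"gripper":[-1,-1,-1,-1],"slide":[[0,1,0],[0,1,0],[0,0,0],[0,0,0]],"yaw":[0,0,0,0]}'
```

```text
time: 11.95
ee_pos: [0.5593, 0.0922, 0.2342]
tcp_rot: [-180.0, 0.0, 94.2]
wrist_force: [0.1, 0.2, -2.1]
opening: 0.0091
grasp_force: 58.9
time: 12.62
ee_pos: [0.5712, 0.0931, 0.2343]
tcp_rot: [-180.0, 0.0, 94.2]
wrist_force: [-0.0, 0.2, -2.0]
opening: 0.0096
grasp_force: 58.9
time: 12.95
ee_pos: [0.5732, 0.0932, 0.2343]
tcp_rot: [-180.0, 0.0, 94.2]
wrist_force: [0.3, 0.2, -1.7]
opening: 0.0093
grasp_force: 58.9
```

```bash
for i in 1 2 3; do python3 -m handwheel '{"gripper":[-1,-1,-1],"slide":[[1,0,0],[0,0,0],[0,0,0]],"yaw":[0,0,0]}' | sed -n '2p;4p'; done
python3 -m handwheel '{"gripper":[-1,-1,-1,-1],"slide":[[-1.5,0,0],[-1.5,0,0],[0,0,0],[0,0,0]],"yaw":[0,0,0,0]}' | sed -n '2p;4p'
for i in 1 2 3; do python3 -m handwheel '{"gripper":[-1,-1,-1],"slide":[[-1,0,0],[0,0,0],[0,0,0]],"yaw":[0,0,0]}' | sed -n '2p;4p'; done
```

```text
ee_pos: [0.5731, 0.0943, 0.2343]
wrist_force: [0.4, 0.4, -2.5]
ee_pos: [0.5731, 0.0953, 0.2343]
wrist_force: [-0.2, 0.5, -2.1]
ee_pos: [0.573, 0.0959, 0.2343]
wrist_force: [0.3, -3.3, -1.4]
ee_pos: [0.5732, 0.0933, 0.2343]
wrist_force: [0.8, -0.4, -1.6]
ee_pos: [0.5733, 0.0923, 0.2343]
wrist_force: [-0.8, 0.0, -2.0]
ee_pos: [0.5734, 0.0912, 0.2343]
wrist_force: [0.0, -0.4, -1.9]
ee_pos: [0.5735, 0.0903, 0.2343]
wrist_force: [-0.3, 0.6, -0.9]
```

Contact came at y≈0.0957 on one side and at about 0.0903 on the other, so the centre is y≈0.093. I'll recentre, lower most of the way, then push gently to the collar.

```bash
python3 -m handwheel '{"gripper":[-1,-1,-1,-1,-1,-1,-1,-1],"slide":[[1.5,0,0],[1.2,0,0],[0,0,2],[0,0,3],[0,0,3],[0,0,1.5],[0,0,0],[0,0,0]],"yaw":[0,0,0,0,0,0,0,0]}'| sed -n '2p;4p'
for i in 1 2 3 4 5; do python3 -m handwheel '{"gripper":[-1,-1,-1,-1],"slide":[[0,1,0],[0,0.5,0],[0,0,0],[0,0,0]],"yaw":[0,0,0,0]}' | sed -n '2p;4p'; done
```

```text
ee_pos: [0.5732, 0.0929, 0.2246]
wrist_force: [-0.3, -0.1, -1.0]
ee_pos: [0.5748, 0.093, 0.2248]
wrist_force: [-0.1, -0.5, -2.3]
ee_pos: [0.5763, 0.0932, 0.2248]
wrist_force: [-0.4, 0.3, -1.3]
ee_pos: [0.5778, 0.0933, 0.2247]
wrist_force: [-0.5, -0.4, -2.4]
ee_pos: [0.5793, 0.0934, 0.2247]
wrist_force: [-0.0, 0.2, -1.9]
ee_pos: [0.5807, 0.0935, 0.2248]
wrist_force: [-1.6, -0.5, -1.1]
```

```bash
for i in 1 2; do python3 -m handwheel '{"gripper":[-1,-1,-1],"slide":[[0,0.7,0],[0,0,0],[0,0,0]],"yaw":[0,0,0]}' | sed -n '2p;4p'; done
```

```text
ee_pos: [0.5809, 0.0935, 0.2248]
wrist_force: [-5.3, -1.0, -0.1]
ee_pos: [0.5811, 0.0935, 0.2247]
wrist_force: [-8.2, -0.7, 0.4]
```

```bash
python3 -m handwheel '{"gripper":[-1,-1,-1],"slide":[[0,-1,0],[0,0,0],[0,0,0]],"yaw":[0,0,0]}' | sed -n '2p;4p'
for i in 1 2 3 4 5; do python3 -m handwheel '{"gripper":[-1,-1,-1],"slide":[[0,0,0.7],[0,0,0],[0,0,0]],"yaw":[0,0,0]}' | sed -n '2p;4p'; done
```

```text
ee_pos: [0.5808, 0.0935, 0.2247]
wrist_force: [-5.6, -0.7, -0.4]
ee_pos: [0.5809, 0.0935, 0.2243]
wrist_force: [-5.7, -0.8, 0.8]
ee_pos: [0.5809, 0.0935, 0.2237]
wrist_force: [-5.7, -0.3, 1.8]
ee_pos: [0.5808, 0.0935, 0.223]
wrist_force: [-5.4, -0.4, 1.6]
ee_pos: [0.5808, 0.0935, 0.2223]
wrist_force: [-5.9, -1.4, 1.5]
ee_pos: [0.5808, 0.0935, 0.2217]
wrist_force: [-7.3, -1.0, 2.4]
```

```bash
python3 -m handwheel '{"gripper":[-1,-1,-1],"slide":[[0,-0.6,0],[0,0,0],[0,0,0]],"yaw":[0,0,0]}' | sed -n '2p;4p'
for i in 1 2 3; do python3 -m handwheel '{"gripper":[-1,-1,-1],"slide":[[0,0,0.5],[0,0,0],[0,0,0]],"yaw":[0,0,0]}' | sed -n '2p;4p'; done
```

```text
ee_pos: [0.5807, 0.0935, 0.2217]
wrist_force: [-4.0, -0.5, 2.4]
ee_pos: [0.5807, 0.0935, 0.2215]
wrist_force: [-3.9, -0.6, 4.9]
ee_pos: [0.5807, 0.0935, 0.2214]
wrist_force: [-4.4, -0.4, 7.3]
ee_pos: [0.5807, 0.0935, 0.2214]
wrist_force: [-6.4, -0.9, 10.5]
```

It rests on the arm. I'll relieve the pressure, open, then look before retreating.

```bash
python3 -m handwheel '{"gripper":[-1,-1,-1],"slide":[[0,0,-0.9],[0,0,0],[0,0,0]],"yaw":[0,0,0]}' 20 | sed -n '2p;4p;6p'
python3 -m handwheel '{"gripper":[-0.75,-0.6,-0.45,-0.3,-0.2,-0.2,-0.2,-0.2],"slide":[[0,0,0],[0,0,0],[0,0,0],[0,0,0],[0,0,0],[0,0,0],[0,0,0],[0,0,0]],"yaw":[0,0,0,0,0,0,0,0]}'
python3 - <<'E'
from h import *
s=camera("side")
cv2.imwrite("pics/c6.png",cv2.resize(s["img"][130:250,200:320],(600,600),interpolation=2)[:,:,::-1])
E
```

```text
ee_pos: [0.5807, 0.0935, 0.2215]
wrist_force: [-4.0, -0.6, 6.5]
grasp_force: 60.3
time: 21.03
ee_pos: [0.5805, 0.0935, 0.2206]
tcp_rot: [-180.0, 0.0, 94.2]
wrist_force: [-0.1, 0.3, -0.1]
opening: 0.0341
grasp_force: 0.0
```

View pics/c6.png

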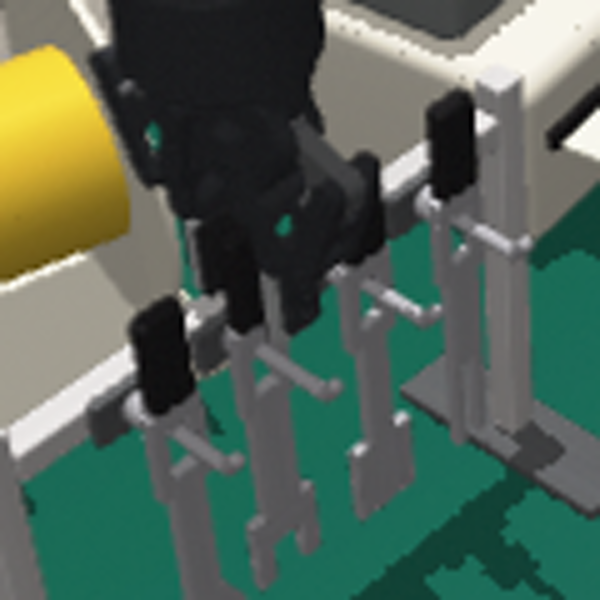

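The spanner hangs on the free hook near the collar, with its slot over the arm at crop (255,350). The fingers are open and the neighbours are undisturbed. I'll retreat straight up.

```bash
python3 -m handwheel '{"gripper":[-0.2,-0.2,-0.2,-0.2,-0.2,-0.2,-0.2,-0.2],"slide":[[0,0,-4],[0,0,-8],[0,0,-12],[0,0,-16],[0,0,-20],[0,0,-24],[0,0,-24],[0,0,-20]],"yaw":[0,0,0,0,0,0,0,0]}'
python3 -m handwheel '{"gripper":[-0.2,-0.2,-0.2,-0.2,-0.2,-0.2,-0.2,-0.2],"slide":[[0,-15,0],[0,-25,0],[0,-30,0],[0,-30,0],[0,-20,0],[0,-10,0],[0,0,0],[0,0,0]],"yaw":[0,0,0,0,0,0,0,0]}'
python3 - <<'E'
from h import *
s=camera("side")
a=cv2.resize(s["img"][130:250,200:320],(600,600),interpolation=2)
b=cv2.resize(s["img"][120:240,340:440][:,:40] if 0 else s["img"][130:250,345:385],(200,600),interpolation=2)
cv2.imwrite("pics/c7.png",np.hstack([a,b])[:,:,::-1])
E
```

```text
time: 21.75
ee_pos: [0.5803, 0.0934, 0.3513]
tcp_rot: [179.9, -0.0, 94.2]
wrist_force: [0.0, 0.0, 0.6]
opening: 0.0343
grasp_force: 0.0
time: 22.42
ee_pos: [0.4514, 0.0839, 0.3493]
tcp_rot: [179.9, -0.0, 94.2]
wrist_force: [-0.1, -0.1, -0.5]
opening: 0.034
grasp_force: 0.0
```

View pics/c7.png

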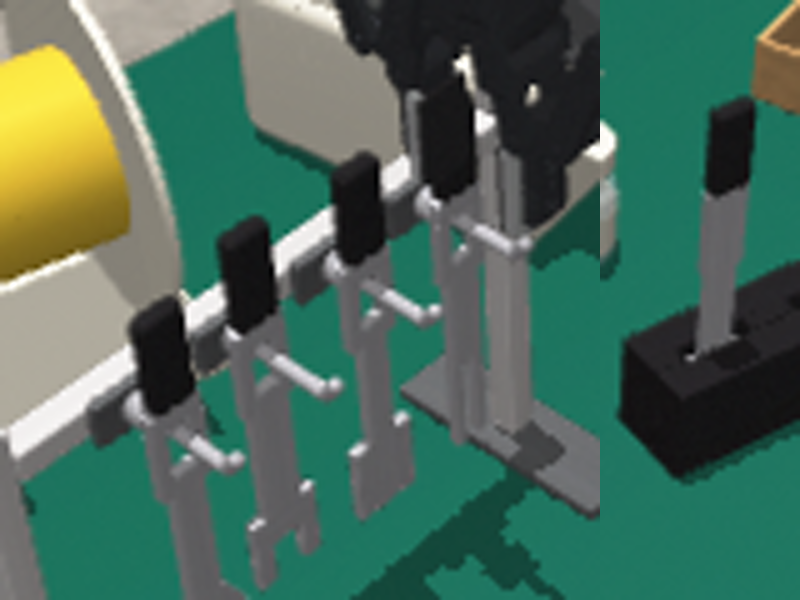

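All four tools hang alike: the spanner is at crop (250,270), home against its collar, the neighbours are in place, and the blank still stands in the block.

```bash
python3 -c "
from workcell import ticket
print(ticket.job_done())"
```

```text
the job is handed in; nothing more can be done
None
```

The spanner hangs on the free hook, back against its collar and released, the other tools look undisturbed, and the job is handed in at about 22.5 s.

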